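Balance two wrist drive units and pull the heavier one

ROBOT

A 6-joint arm with a two-finger parallel gripper is mounted at the origin on the work surface. World frame = base frame: x ahead of the robot, y to its left, z up, the work surface at z = 0. Lengths are in mm, angles in rad, forces in N, time in s.
With the tool pointing down it reaches from about 400 to 925 mm from the base axis. Payload 12.5 kg.
Tool frame: the origin (TCP) lies on the mounting face of the last link; the fingertips stand 190 mm ahead of it and the grasp point (between the pads) lies 171 mm ahead of it; z points along the fingers, y is the line along which they close (so a half turn about z gives the same grasp; the last joint's range is limited). The gripper opens to 95 mm and grips with 3 to 60 N. Pads are 20 mm wide; open, the fingers measure 119 mm over their backs; the gripper's body (75 mm by 180 mm) begins 59 mm behind the grasp point.
Start: joints at [-1.432, 0.491, 1.559, -0, 1.092, -0.106], TCP at [151.496, -606.361, 404.761] pointing down, gripper open.
Joint ranges: [-3.1, 3.1], [-0.84, 2.19], [0.05, 2.79], [-1.13, 4.28], [0.06, 2.93], [-2.69, 2.69]. Speed limits (rad/s): [2.22, 2.22, 2.79, 3.14, 3.14, 3.14].

INTERFACE

Orientations are given as [roll, pitch, yaw] about the fixed x, y, z axes, in that order (R = Rz(yaw) Ry(pitch) Rx(roll)).
In Python, from cell import env gives the robot as it stands.
- The arm moves only by the tool carry_out, never from a script. Its argument "series" is a list of rows, each a list of 5 numbers: the shift along the tool's x, y, z in m, then the turn about the tool's z in degrees, then the opening, from 0 (shut) to 1 (fully open). A call has 1 to 20 rows; each row is the pose to reach, as a shift and turn from the pose commanded when the call began, along the tool's axes at that moment; what a row does not reach only later rows make up. A row lasts 1/8 s, in which the tool goes at most 62.5 mm and 10.7 degrees, less where a joint would pass 70% of its speed; a pose out of reach is approached as far as the arm can. A call with a gripper value outside its range is refused whole. The fingers move at their own pace and stop on an object; the grip force is fixed at half the most. Time passes only in rows, so rows that repeat a pose let the fingers close. It gives the time, the measured TCP pose, the force, the opening and the grip force at its end, in the units of the state.
- env.state(): the state, without advancing time (a new reading comes with each control period).
- env.read_camera(name): name is "scene" or "top" or "wrist"; returns (picture, depth): 420x560x3 uint8, red, green, blue; 420x560 float32, mm along the optical axis (not along the pixel's ray), 0 where there is no reading.
- env.get_calibration(name): a dict with "intrinsics" (3x3 intrinsics, pixels), "cam_to_world" (4x4, takes a point from camera to world coordinates); the wrist camera has in their place "T_tool_cam" (4x4, takes a point from camera to tool coordinates, whose origin is the TCP and whose axes are the flange's). Camera axes: x right, y up, looking along -z (the intrinsics and any distortion apply to the point x, -y, -z); pixel columns grow to the right and rows downward; lengths in mm; the calibration is good to about 2 mm. A picture is of the moment at which its call begins: read the wrist's pose just before it. get_calibration takes no time and is no camera call.
- env.job_done(): hands the job in; it is judged then, once.
The state is a dict: "t": time; "joints": joint angles; "qvel": joint speeds; "tau": joint torques, N m; "eef_pos": TCP position; "tcp_rot": TCP orientation; "ft_force": force on the tool from outside, world axes, zero at the start; "moment": the same for the moment, N m; "opening": opening from 0.0 (shut) to 1.0 (fully open); "grip_force": force on a finger pad.
Only numpy, scipy, OpenCV 4.12 (cv2) and the standard library are available. Lean on these libraries where they do the work, as an engineer would, in place of code of your own. Each camera call takes 0.05 s, during which the arm holds its last target. There are 200 camera calls.

TASK

Two bionic-hand wrist drive units look alike, but one came out heavier. Stand them on the balance, one on each pan, let go and let it settle to show the heavier; then stand the heavier unit upright in the grey open tray and leave the lighter one standing on its pan. Do not knock either unit over, and leave the other things on the desk alone.

Things in the scene. Friction and masses are not known exactly. Their poses are not given: they have to be found in the camera images.
- unit_a: wrist drive unit, loose, upright: turned aluminium, 100 mm tall; drum 62 mm diameter up to 46 mm, then a straight neck 44 mm diameter from 54 mm to the flat top (grip it at about 80 mm, any yaw). Small black box on the drum's +x side, reaching 41 mm from the axis, up to 41 mm height. Origin: centre of underside, z up. Mass 0.28 to 0.51 kg, hidden; unit_a and unit_b differ by at least 70 g.
- unit_b: wrist drive unit, loose, upright: turned aluminium, 100 mm tall; drum 62 mm diameter up to 46 mm, then a straight neck 44 mm diameter from 54 mm to the flat top (grip it at about 80 mm, any yaw). Small black box on the drum's +x side, reaching 41 mm from the axis, up to 41 mm height. Origin: centre of underside, z up. Looks exactly like unit_a: only weighing tells which is heavier.
- pan_left_top (a point): centre of the flat top of the balance's left pan (the one towards +y): a bare round steel plate 130 mm diameter, 6 mm thick, no rim, on a stem; z up. It stays level whatever the beam does, is 90 mm above the table with the beam level, 106 mm when up and 74 mm when down.
- pan_right_top (a point): centre of the flat top of the balance's right pan (the one towards -y): a bare round steel plate 130 mm diameter, 6 mm thick, no rim, on a stem; z up. It stays level whatever the beam does, is 90 mm above the table with the beam level, 106 mm when up and 74 mm when down.
- beam (a joint): tilt of the balance's beam (rad): 0 level (as when empty), positive when the left pan is down, negative when the right is down; stops at -0.12 and 0.12. Pans 130 mm either side of the pivot. One unit alone, or 70 g more on one pan, brings it to the stop within about a second. It gives way easily: a pan sinks under the unit being set down, and the other pan rises.
- balance: fixed equal-arm balance; grey base 120 x 200 mm, 30 mm high, beam along its y axis at 62 mm height, a small white scale plate with pointer in the middle up to 145 mm height. Origin: centre of its underside; its +y side carries the left pan.
- tray: open grey plastic tray, fixed, 130 mm (its x) by 160 mm (its y), walls 30 mm high and 4 mm thick. Origin: centre of its underside.
- tray_in (a point): centre of the tray's inner floor, about 4 mm above the table; axes as the tray's.
- spool: bystander: small thread spool standing, 32 mm diameter, 45 mm tall. Origin: centre of its underside.
- screwdriver: bystander: screwdriver 150 mm long lying along its x axis, near the robot's left.
There are look-alikes about, which are no part of the job. What is shaped like the unit_b but purple or red is not meant.

How it is judged (in metres and radians):
On the way:
1. the two units stand released on opposite pans and the beam has tipped to the heavier ((((horizontal distance between unit_a and pan_left_top below 0.05 m and z of unit_a in the frame of pan_left_top between -0.006 and 0.008 m and angle between unit_a's own z axis and vertical below 0.15 rad and contact force between the fingers and unit_a below 0.1 N) and (horizontal distance between unit_b and pan_right_top below 0.05 m and z of unit_b in the frame of pan_right_top between -0.006 and 0.008 m and angle between unit_b's own z axis and vertical below 0.15 rad and contact force between the fingers and unit_b below 0.1 N) and (value of joint beam above 0.06 rad or value of joint beam below -0.06 rad)) or ((horizontal distance between unit_a and pan_right_top below 0.05 m and z of unit_a in the frame of pan_right_top between -0.006 and 0.008 m and angle between unit_a's own z axis and vertical below 0.15 rad and contact force between the fingers and unit_a below 0.1 N) and (horizontal distance between unit_b and pan_left_top below 0.05 m and z of unit_b in the frame of pan_left_top between -0.006 and 0.008 m and angle between unit_b's own z axis and vertical below 0.15 rad and contact force between the fingers and unit_b below 0.1 N) and (value of joint beam above 0.06 rad or value of joint beam below -0.06 rad)))), for 0.4 s.
At the end, for the whole second after the job is handed in: The heavier unit stands upright (within 0.15 rad) on the tray's floor (it presses on it with over 3.8 N, as only the heavier does); the lighter stands upright on either pan, its axis within 50 mm of the pan's centre; both released and at rest ((((x of unit_a in the frame of tray_in between -0.05 and 0.05 m and y of unit_a in the frame of tray_in between -0.06 and 0.06 m and z of unit_a in the frame of tray_in between -0.006 and 0.008 m and angle between unit_a's own z axis and vertical below 0.15 rad and contact force between unit_a and tray above 3.8 N) and ((horizontal distance between unit_b and pan_left_top below 0.05 m and z of unit_b in the frame of pan_left_top between -0.006 and 0.008 m and angle between unit_b's own z axis and vertical below 0.15 rad and contact force between the fingers and unit_b below 0.1 N) or (horizontal distance between unit_b and pan_right_top below 0.05 m and z of unit_b in the frame of pan_right_top between -0.006 and 0.008 m and angle between unit_b's own z axis and vertical below 0.15 rad and contact force between the fingers and unit_b below 0.1 N))) or ((x of unit_b in the frame of tray_in between -0.05 and 0.05 m and y of unit_b in the frame of tray_in between -0.06 and 0.06 m and z of unit_b in the frame of tray_in between -0.006 and 0.008 m and angle between unit_b's own z axis and vertical below 0.15 rad and contact force between unit_b and tray above 3.8 N) and ((horizontal distance between unit_a and pan_left_top below 0.05 m and z of unit_a in the frame of pan_left_top between -0.006 and 0.008 m and angle between unit_a's own z axis and vertical below 0.15 rad and contact force between the fingers and unit_a below 0.1 N) or (horizontal distance between unit_a and pan_right_top below 0.05 m and z of unit_a in the frame of pan_right_top between -0.006 and 0.008 m and angle between unit_a's own z axis and vertical below 0.15 rad and contact force between the fingers and unit_a below 0.1 N)))) and linear speed of each of unit_a, unit_b below 0.03 m/s and velocity of joint beam between -0.1 and 0.1 rad/s); the robot touches nothing.
It fails at once if a unit is knocked over (more than 1.2 rad off upright) (angle between any of unit_a, unit_b's own z axis and vertical above 1.2 rad).
It fails at once if a bystander is moved more than 40 mm or toppled (distance of any of spool, screwdriver from where it was at the start of the episode above 0.04 m or angle between spool's own z axis and vertical above 0.8 rad).
It also fails if it takes over 61 s, if anything falls off the work surface, if the arm or the gripper's body presses on something with over 40 N, if the wrist force passes 120 N, or if a joint passes its speed limit or range.

## Working session

There is one attempt and no reset: what is moved stays moved. The work goes in short steps, Python scripts to look and compute and a tool call to move; the robot and the scene stay as the last step left them, time stands still between calls to the robot, and variables do not carry over. Pictures are saved under pics/ and viewed, at most 10 in all, crops included, and the job is handed in when it is done.

Besides the shell and the picture viewer there is one more tool, called after "Emit:" as name([rows], argument=value, ...), one row to a line, values as JSON. carry_out: Moves the arm, as the interface text tells. Its arguments: {"type":"object","properties":{"series":{"type":"array","items":{"type":"array","items":{"type":"number"}}}},"required":["series"]}

```bash
mkdir -p pics; ls; cat > h.py <<'E'
import numpy as np, cv2
from cell import env
def shot(n,f=None):
    s=env.state(); p,d=env.read_camera(n)
    if f: cv2.imwrite('pics/'+f,p[:,:,::-1])
    c=env.get_calibration(n)
    if 'cam_to_world' in c: T=np.array(c['cam_to_world'])
    else:
        from scipy.spatial.transform import Rotation as R
        W=np.eye(4);W[:3,:3]=R.from_euler('xyz',s['tcp_rot']).as_matrix();W[:3,3]=s['eef_pos']
        T=W@np.array(c['T_tool_cam'])
    return p,d,np.array(c['intrinsics']),T
def cloud(d,K,T):
    v,u=np.mgrid[:d.shape[0],:d.shape[1]]
    P=np.stack([(u-K[0,2])/K[0,0]*d,-(v-K[1,2])/K[1,1]*d,-d,np.ones_like(d)],-1)
    return (P@T.T)[...,:3]
E
python3 - <<'E'
from h import *
print(env.state())
for n in ('scene','top'):
    p,d,K,T=shot(n,n+'1.png'); print(n,K.tolist(),T.round(2).tolist(),(d>0).mean())
    c=env.get_calibration(n); print(c.keys())
print(env.get_calibration('wrist'))
E
```

```text
pics
{'t': 0.0, 'joints': array([-1.43157999e+00,  4.91583707e-01,  1.55942780e+00,  7.61406716e-06,
        1.09168950e+00, -1.05591422e-01]), 'qvel': array([ 0.00126804,  0.00010125, -0.0001561 ,  0.00023473, -0.0009777 ,
       -0.00046541]), 'tau': array([-2.62897656e-04, -6.12644148e+01, -2.58180678e+01,  6.92770234e-02,
        4.82588774e-02, -8.59797728e-05]), 'eef_pos': array([ 151.50607289, -606.33765788,  404.15408085]), 'tcp_rot': array([-3.14049118e+00, -1.23530632e-04,  2.44804181e-01]), 'ft_force': array([ 0.84123278, -0.26520232,  0.45075123]), 'moment': array([ 0.02523128, -0.00659289, -0.01071569]), 'grip_force': 0.0, 'opening': 1.0038175993212806}
scene [[426.157481283901, 0.0, 287.71737187673835], [0.0, 426.157481283901, 209.2365259832402], [0.0, 0.0, 1.0]] [[-0.5, -0.68, 0.54, 1045.22], [0.87, -0.4, 0.3, 263.22], [0.02, 0.61, 0.79, 850.43], [0.0, 0.0, 0.0, 1.0]] 0.9959311224489796
dict_keys(['intrinsics', 'cam_to_world'])
top [[381.1218313194209, 0.0, 282.6606082901668], [0.0, 381.1218313194209, 213.98682617584626], [0.0, 0.0, 1.0]] [[-0.0, 1.0, -0.03, 443.54], [-1.0, -0.0, -0.02, -32.91], [-0.02, 0.03, 1.0, 1075.25], [0.0, 0.0, 0.0, 1.0]] 0.995829081632653
dict_keys(['intrinsics', 'cam_to_world'])
{'intrinsics': array([[360.7358746 ,   0.        , 281.8156581 ],
       [  0.        , 360.7358746 , 200.75224799],
       [  0.        ,   0.        ,   1.        ]]), 'T_tool_cam': array([[-9.50090867e-04,  9.60916748e-01,  2.76835872e-01,
         7.85057547e+01],
       [ 9.99999517e-01,  9.83066456e-04,  1.96700860e-05,
         1.05939138e+00],
       [-2.53246745e-04,  2.76835757e-01, -9.60917218e-01,
         2.03881143e+01],
       [ 0.00000000e+00,  0.00000000e+00,  0.00000000e+00,
         1.00000000e+00]])}
```

View pics/scene1.png

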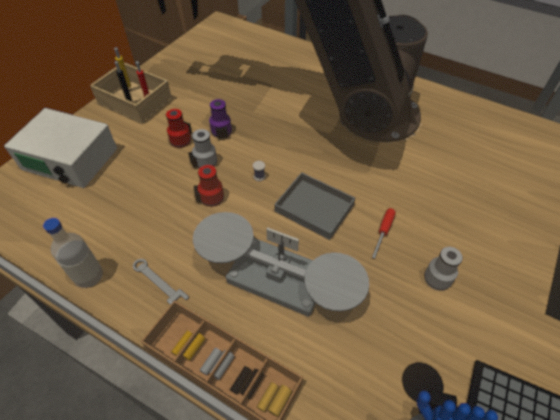

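View pics/top1.png

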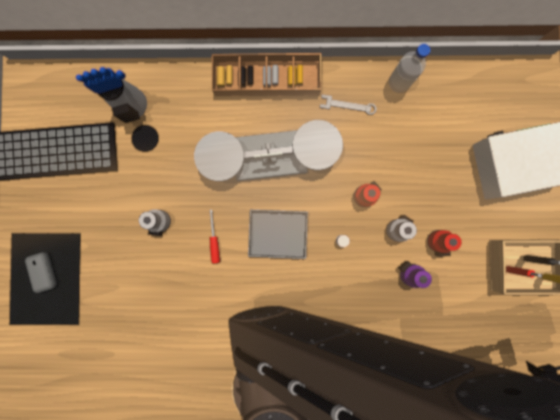

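Scene view: silver units at (204,148) and (443,268). Lookalikes are red at (178,128) and (209,185), and purple at (221,118). Top view: silver units at (403,230) and (153,221), reds at (368,194) and (446,241), purple at (417,276). Only the two silver ones match turned aluminium. The tray is at (278,234), the pans at (219,156) and (318,145), the spool at (343,241) and the screwdriver at (214,240) in the top view.

```bash
python3 - <<'E'
from h import *
R={}
for n in ('scene','top'):
    p,d,K,T=shot(n); R[n]=(p,d,K,T,cloud(d,K,T))
p=R['top'][0]; s=R['scene'][0]
def crop(im,u,v,r=45): return cv2.resize(im[v-r:v+r,u-r:u+r],(380,280))
cv2.imwrite('pics/crop1.png',np.vstack([np.hstack([crop(p,403,230),crop(p,153,221)]),np.hstack([crop(s,204,148),crop(s,443,268)])])[:,:,::-1])
def blob(n,u,v,r,zlo,zhi):
    p,d,K,T,C=R[n]
    m=np.zeros(d.shape,np.uint8); 
    sat=cv2.cvtColor(p,cv2.COLOR_RGB2HSV)[...,1]
    m[v-r:v+r,u-r:u+r]=((C[...,2]>zlo)&(C[...,2]<zhi)&(sat<70))[v-r:v+r,u-r:u+r]
    k,l,st,ce=cv2.connectedComponentsWithStats(m); i=1+np.argmax(st[1:,4])
    ct=cv2.findContours((l==i).astype(np.uint8),0,2)[0]
    (cx,cy),ax,a=cv2.fitEllipse(max(ct,key=len))
    q=C[l==i]
    return (cx,cy),q
def ray(n,u,v):
    K,T=R[n][2:4]; r=np.array([(u-K[0,2])/K[0,0],-(v-K[1,2])/K[1,1],-1]); r=T[:3,:3]@r
    return T[:3,3],r/np.linalg.norm(r)
def tri(a,b):
    (o1,d1),(o2,d2)=a,b
    t=np.linalg.lstsq(np.stack([d1,-d2],1),o2-o1,rcond=None)[0]
    A,B=o1+t[0]*d1,o2+t[1]*d2
    return (A+B)/2,np.linalg.norm(A-B)
for nm,t,sc,r,zlo,zhi in [('uR',(403,230),(204,140),22,92,115),('uL',(153,221),(450,258),22,92,115),('panL',(219,156),(336,281),40,82,98),('panR',(318,145),(223,238),40,82,98)]:
    (c1,q1),(c2,q2)=blob('top',*t,r,zlo,zhi),blob('scene',*sc,r,zlo,zhi)
    P,e=tri(ray('top',*c1),ray('scene',*c2))
    print(nm,np.round(c1),np.round(c2),'tri',P.round(1),'gap',e.round(1),'cloud',np.median(q1,0).round(1),np.median(q2,0).round(1),len(q1),len(q2))
# tray
p,d,K,T,C=R['top']
sub=(slice(195,275),slice(235,320)); hs=cv2.cvtColor(p,cv2.COLOR_RGB2HSV)[sub]
m=((hs[...,1]<60)).astype(np.uint8)
k,l,st,ce=cv2.connectedComponentsWithStats(m); i=1+np.argmax(st[1:,4])
bp=cv2.minAreaRect(np.argwhere(l==i)[:,::-1].astype(np.float32)); 
for z in (4,30):
  for q in cv2.boxPoints(bp)+[235,195]:
    o,r=ray('top',*q); print('tray',z,(o+r*(z-o[2])/r[2]).round(0)[:2],end=' ')
print(C[234,278],C[241,343])
E
```

```text
uR [407. 230.] [200. 136.] tri [ 437.  -334.1   93.6] gap 0.3 cloud [ 435.9 -332.2  100. ] [ 440.6 -330.1   97.8] 249 191
uL [147. 220.] [451. 256.] tri [463.7 335.   94. ] gap 1.1 cloud [462.5 333.  100. ] [467.6 334.   98.2] 237 338
panL [218. 155.] [336. 282.] tri [632.2 152.8  82.1] gap 0.7 cloud [631.4 150.9  90.1] [635.3 153.4  88.2] 1894 2949
panR [317. 144.] [223. 237.] tri [ 661.1 -106.6   82.6] gap 0.3 cloud [ 659.5 -105.4   89.9] [ 664.  -104.3   88. ] 1921 2404
tray 4 [363.  82.] tray 4 [491.  77.] tray 4 [485. -82.] tray 4 [357. -76.] tray 30 [365.  79.] tray 30 [490.  75.] tray 30 [484. -80.] tray 30 [359. -75.] [424.21909585  -0.87320022  -1.13124561] [ 406.05179795 -177.22440631   44.96595236]
```

View pics/crop1.png

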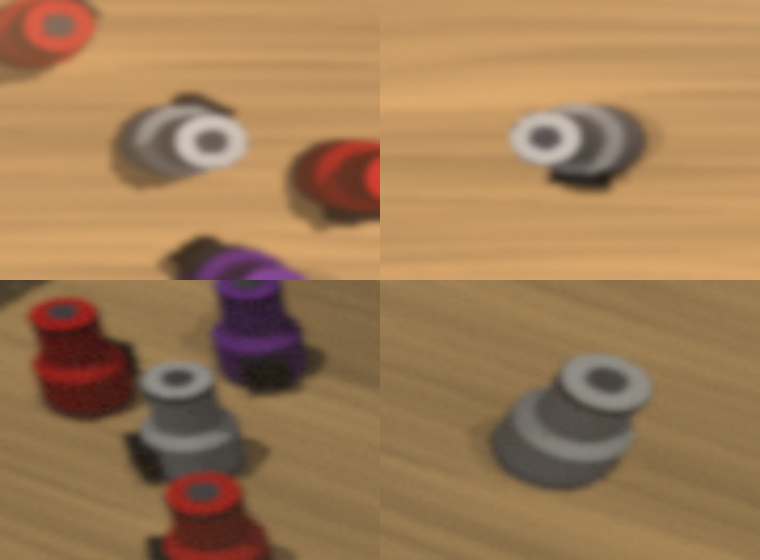

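The crop confirms it: both candidates are bare aluminium, with only red and purple look-alikes nearby. I'll move above the right unit first.

Emit:
carry_out([
  [0.085, -0.049, -0.006, 4, 1],
  [0.13, -0.074, -0.012, 8, 1],
  [0.175, -0.1, -0.02, 14.03, 1],
  [0.22, -0.126, -0.025, 14.03, 1],
  [0.265, -0.151, -0.025, 14.03, 1],
  [0.31, -0.177, -0.025, 14.03, 1],
  [0.343, -0.196, -0.025, 14.03, 1],
  [0.343, -0.196, -0.025, 14.03, 1],
  [0.343, -0.196, -0.025, 14.03, 1],
  [0.343, -0.196, -0.025, 14.03, 1],
])

```text
t: 1.45
eef_pos: [436.1, -333.8, 429.7]
tcp_rot: [3.142, 0.0, -0.001]
ft_force: [0.1, -0.4, 0.3]
opening: 0.999
grip_force: 0.0
```

```bash
cat > w.py <<'E'
from h import *
import sys
zlo,zhi=float(sys.argv[1]),float(sys.argv[2]); f=sys.argv[3] if len(sys.argv)>3 else None
s=env.state(); print(s['t'],s['eef_pos'].round(1),s['tcp_rot'].round(4))
p,d,K,T=shot('wrist',f); C=cloud(d,K,T)
sat=cv2.cvtColor(p,cv2.COLOR_RGB2HSV)[...,1]
m=((C[...,2]>zlo)&(C[...,2]<zhi)&(sat<70)&(d>0)).astype(np.uint8)
k,l,st,ce=cv2.connectedComponentsWithStats(m)
for i in range(1,k):
    if st[i,4]>300:
        q=C[l==i]; a=q[:,:2].min(0);b=q[:,:2].max(0)
        print(st[i,4],ce[i].round(),np.median(q,0).round(1),'bbox mid',((a+b)/2).round(1),(b-a).round(1))
E
python3 w.py 92 110 w1.png
```

```text
1.45 [ 436.1 -333.8  429.7] [ 3.1415e+00  2.0000e-04 -1.3000e-03]
462 [170.  74.] [ 532.8 -244.7  101.1] bbox mid [ 532.7 -244.2] [18.4 19.2]
1964 [282. 186.] [ 439.2 -335.    99.6] bbox mid [ 437.5 -335. ] [45.3 44.7]
326 [407. 220.] [ 407.7 -448.2  100.9] bbox mid [ 408.  -448.4] [18.4 18.8]
```

Wrist depth gives the unit at (437.5, -335) with its top at about 100, so I'll descend and grip.

Emit:
carry_out([
  [0.001, 0.001, 0.05, 0, 1],
  [0.001, 0.001, 0.09, 0, 1],
  [0.001, 0.001, 0.13, 0, 1],
  [0.001, 0.001, 0.16, 0, 1],
  [0.001, 0.001, 0.178, 0, 1],
  [0.001, 0.001, 0.178, 0, 1],
  [0.001, 0.001, 0.178, 0, 0],
  [0.001, 0.001, 0.178, 0, 0],
  [0.001, 0.001, 0.178, 0, 0],
  [0.001, 0.001, 0.178, 0, 0],
  [0.001, 0.001, 0.178, 0, 0],
  [0.001, 0.001, 0.178, 0, 0],
])

```text
t: 3.0
eef_pos: [437.8, -334.1, 251.8]
tcp_rot: [3.141, 0.0, -0.0]
ft_force: [-0.8, -0.1, 0.7]
opening: 0.457
grip_force: 30.0
```

Emit:
carry_out([
  [0, 0, -0.02, 0, 0],
  [0, 0, -0.06, 0, 0],
  [0, 0, -0.11, 0, 0],
  [0, 0, -0.15, 0, 0],
  [0.02, -0.02, -0.18, 0, 0],
  [0.05, -0.051, -0.188, 0, 0],
  [0.083, -0.085, -0.188, 0, 0],
  [0.118, -0.121, -0.188, 0, 0],
  [0.153, -0.157, -0.188, 0, 0],
  [0.185, -0.19, -0.188, 0, 0],
  [0.21, -0.215, -0.188, 0, 0],
  [0.223, -0.228, -0.188, 0, 0],
  [0.223, -0.228, -0.188, 0, 0],
  [0.223, -0.228, -0.17, 0, 0],
  [0.223, -0.228, -0.14, 0, 0],
  [0.223, -0.228, -0.115, 0, 0],
  [0.223, -0.228, -0.105, 0, 0],
  [0.223, -0.228, -0.105, 0, 0],
  [0.223, -0.228, -0.105, 0, 0],
])

```text
t: 5.38
eef_pos: [660.8, -106.4, 357.9]
tcp_rot: [3.141, -0.002, -0.0]
ft_force: [-0.0, -0.6, -3.8]
opening: 0.455
grip_force: 30.0
```

```bash
python3 - <<'E'
from h import *
p,d,K,T=shot('wrist','w2.png')
p2,d2,K2,T2=shot('scene')
C=cloud(d,K,T)
# pan rim fit from top camera at level height
p,d,K,T=shot('top'); C=cloud(d,K,T)
m=(abs(C[...,2]-90)<8)&(C[...,0]>560)&(C[...,0]<760)&(C[...,1]<-30)&(C[...,1]>-190)
q=C[m]; (c,r)=cv2.minEnclosingCircle(q[:,:2].astype(np.float32)); print(c,r,len(q))
cv2.imwrite('pics/s2.png',cv2.resize(p2[180:340,150:400],(750,480))[:,:,::-1])
E
```

```text
(0.0, 0.0) 0.0 0
```

View pics/s2.png

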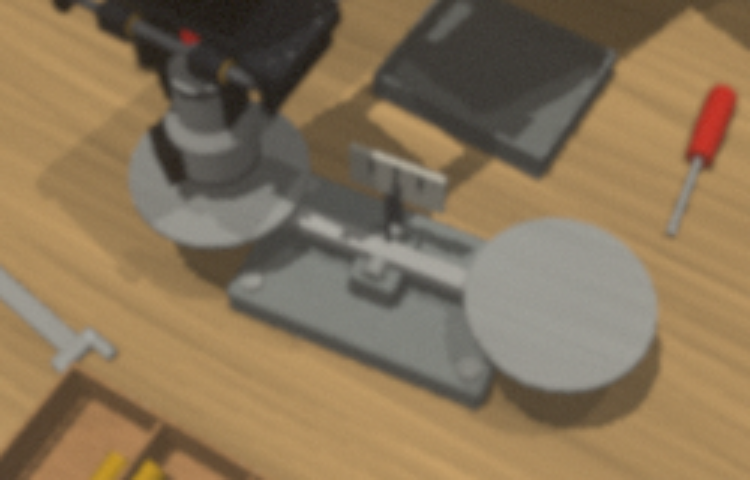

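The unit hangs centred over the right pan, with no contact yet (pan rim about (130..310, 100..245) in the crop). I'll lower it with the pan to its stop.

Emit:
carry_out([
  [0, 0, 0.005, 0, 0],
  [0, 0, 0.01, 0, 0],
  [0, 0, 0.014, 0, 0],
  [0, 0, 0.018, 0, 0],
  [0, 0, 0.022, 0, 0],
  [0, 0, 0.026, 0, 0],
  [0, 0, 0.029, 0, 0],
  [0, 0, 0.031, 0, 0],
  [0, 0, 0.032, 0, 0],
  [0, 0, 0.032, 0, 0],
  [0, 0, 0.032, 0, 0],
])

```text
t: 6.9
eef_pos: [660.7, -106.0, 326.1]
tcp_rot: [3.141, -0.001, 0.0]
ft_force: [-4.0, 1.4, 8.0]
opening: 0.46
grip_force: 30.0
```

Emit:
carry_out([
  [0, 0, 0, 0, 0.3],
  [0, 0, 0, 0, 0.6],
  [0, 0, 0, 0, 1],
  [0, 0, 0, 0, 1],
  [0, 0, 0, 0, 1],
  [0, 0, -0.02, 0, 1],
  [0, 0, -0.06, 0, 1],
  [0, 0, -0.1, 0, 1],
  [-0.02, -0.04, -0.12, 0, 1],
  [-0.045, -0.09, -0.12, 0, 1],
  [-0.07, -0.15, -0.12, 0, 1],
  [-0.095, -0.21, -0.12, 0, 1],
  [-0.12, -0.27, -0.12, 0, 1],
  [-0.147, -0.33, -0.12, 0, 1],
  [-0.172, -0.39, -0.12, 0, 1],
  [-0.19, -0.43, -0.12, 0, 1],
  [-0.197, -0.44, -0.12, 0, 1],
  [-0.197, -0.44, -0.12, 0, 1],
  [-0.197, -0.44, -0.12, 0, 1],
])

```text
t: 9.28
eef_pos: [464.4, 332.9, 444.7]
tcp_rot: [3.141, -0.0, -0.001]
ft_force: [0.1, -0.6, -0.1]
opening: 0.997
grip_force: 0.0
```

```bash
python3 w.py 92 110; python3 - <<'E'
from h import *
for n in ('scene','top'):
    p,d,K,T=shot(n); C=cloud(d,K,T)
    if n=='scene': cv2.imwrite('pics/s3.png',cv2.resize(p[130:340,150:500],(800,480))[:,:,::-1])
    for nm,x,y in (('R',661,-106),('L',632,152)):
        w=(abs(C[...,0]-x)<90)&(abs(C[...,1]-y)<90)
        for lo,hi in ((66,82),(98,114),(165,185)):
            q=C[w&(C[...,2]>lo)&(C[...,2]<hi)]
            if len(q)>60:
                a=np.percentile(q,1,0);b=np.percentile(q,99,0); print(n,nm,len(q),((a+b)/2).round(1),(b-a).round(),np.median(q[:,2]).round(1))
E
```

```text
9.275 [464.4 332.9 444.7] [ 3.1413e+00 -1.0000e-04 -1.2000e-03]
7171 [498.  29.] [596.5 155.8 105.2] bbox mid [592.6 158.5] [ 50.4 108.4]
1791 [280. 184.] [466.  332.7  99.6] bbox mid [465.1 333.1] [43.8 43.9]
scene R 1427 [ 661.4 -104.7   74.5] [125. 125.  12.] 72.5
scene R 188 [ 676.1 -106.1  106.2] [51. 63. 15.] 108.7
scene R 344 [ 660.9 -105.   170.8] [42. 42. 10.] 172.6
scene L 86 [641.6  73.9  71.4] [17. 23. 10.] 72.8
scene L 3003 [633.4 151.2 103.4] [123. 121.   7.] 103.7
top R 1287 [ 660.3 -104.8   74.2] [123. 124.   9.] 74.4
top R 278 [ 659.  -105.   174.3] [41. 40.  9.] 174.6
top L 72 [639.9  75.9  74. ] [17. 27. 10.] 75.6
top L 1982 [631.6 151.2 105.4] [123. 121.   8.] 105.7
```

View pics/s3.png

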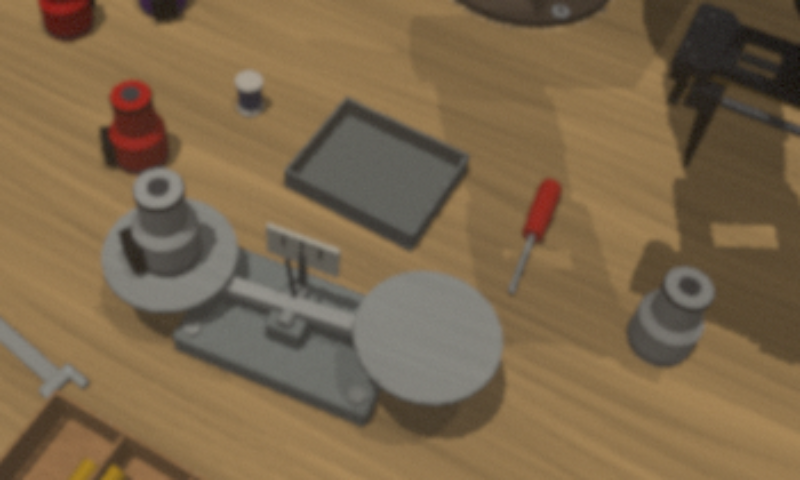

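The first unit stands upright and centred on the lowered right pan (crop (160,225)), and the left pan is up at (428,335). Next I'll grip the second unit at (465, 333).

Emit:
carry_out([
  [0.001, 0, 0.04, 0, 1],
  [0.001, 0, 0.09, 0, 1],
  [0.001, 0, 0.13, 0, 1],
  [0.001, 0, 0.165, 0, 1],
  [0.001, 0, 0.185, 0, 1],
  [0.001, 0, 0.193, 0, 1],
  [0.001, 0, 0.193, 0, 1],
  [0.001, 0, 0.193, 0, 0],
  [0.001, 0, 0.193, 0, 0],
  [0.001, 0, 0.193, 0, 0],
  [0.001, 0, 0.193, 0, 0],
  [0.001, 0, 0.193, 0, 0],
  [0.001, 0, 0.193, 0, 0],
])

```text
t: 11.05
eef_pos: [464.8, 333.9, 251.7]
tcp_rot: [3.141, 0.0, 0.0]
ft_force: [0.2, -0.3, 0.7]
opening: 0.461
grip_force: 30.0
```

Emit:
carry_out([
  [0, 0, -0.02, 0, 0],
  [0, 0, -0.06, 0, 0],
  [0, 0, -0.11, 0, 0],
  [0, 0, -0.15, 0, 0],
  [0.012, 0.013, -0.18, 0, 0],
  [0.035, 0.038, -0.188, 0, 0],
  [0.065, 0.071, -0.188, 0, 0],
  [0.095, 0.104, -0.188, 0, 0],
  [0.125, 0.136, -0.188, 0, 0],
  [0.15, 0.164, -0.188, 0, 0],
  [0.164, 0.179, -0.188, 0, 0],
  [0.168, 0.183, -0.188, 0, 0],
  [0.168, 0.183, -0.18, 0, 0],
  [0.168, 0.183, -0.16, 0, 0],
  [0.168, 0.183, -0.135, 0, 0],
  [0.168, 0.183, -0.118, 0, 0],
  [0.168, 0.183, -0.118, 0, 0],
  [0.168, 0.183, -0.118, 0, 0],
  [0.168, 0.183, -0.118, 0, 0],
])

```text
t: 13.42
eef_pos: [632.8, 151.0, 370.7]
tcp_rot: [-3.141, -0.002, 0.0]
ft_force: [0.3, 0.4, -4.6]
opening: 0.458
grip_force: 30.0
```

Emit:
carry_out([
  [0, 0, 0.004, 0, 0],
  [0, 0, 0.008, 0, 0],
  [0, 0, 0.011, 0, 0],
  [0, 0, 0.014, 0, 0],
  [0, 0, 0.017, 0, 0],
  [0, 0, 0.02, 0, 0],
  [0, 0, 0.023, 0, 0],
  [0, 0, 0.026, 0, 0],
  [0, 0, 0.028, 0, 0],
  [0, 0, 0.028, 0, 0],
  [0, 0, 0.028, 0, 0],
])

```text
t: 14.8
eef_pos: [632.9, 150.9, 341.7]
tcp_rot: [3.141, -0.0, -0.0]
ft_force: [-0.6, 2.0, -1.5]
opening: 0.459
grip_force: 30.0
```

Emit:
carry_out([
  [0, 0, 0.004, 0, 0],
  [0, 0, 0.008, 0, 0],
  [0, 0, 0.011, 0, 0],
  [0, 0, 0.013, 0, 0],
  [0, 0, 0.015, 0, 0],
  [0, 0, 0.015, 0, 0],
  [0, 0, 0.015, 0, 0],
])

```text
t: 15.68
eef_pos: [632.8, 150.9, 326.7]
tcp_rot: [3.141, 0.0, -0.0]
ft_force: [-0.2, -2.0, -0.9]
opening: 0.458
grip_force: 30.0
```

Emit:
carry_out([
  [0, 0, 0, 0, 0.3],
  [0, 0, 0, 0, 0.6],
  [0, 0, 0, 0, 1],
  [0, 0, 0, 0, 1],
  [0, 0, 0, 0, 1],
  [0, 0, -0.01, 0, 1],
  [0, 0, -0.04, 0, 1],
  [0, 0, -0.08, 0, 1],
  [0, 0, -0.12, 0, 1],
  [0, 0, -0.12, 0, 1],
  [0, 0, -0.12, 0, 1],
  [0, 0, -0.12, 0, 1],
  [0, 0, -0.12, 0, 1],
  [0, 0, -0.12, 0, 1],
  [0, 0, -0.12, 0, 1],
  [0, 0, -0.12, 0, 1],
])

```text
t: 17.68
eef_pos: [632.8, 150.9, 446.6]
tcp_rot: [3.141, 0.0, -0.0]
ft_force: [0.1, 0.3, -0.4]
opening: 0.994
grip_force: 0.0
```

```bash
python3 w.py 164 210; python3 w.py 66 82; python3 - <<'E'
from h import *
p,d,K,T=shot('scene'); C=cloud(d,K,T)
cv2.imwrite('pics/s4.png',cv2.resize(p[130:340,150:500],(800,480))[:,:,::-1])
p,d,K,T=shot('top'); C=cloud(d,K,T)
for nm,x,y in (('R',661,-106),('L',632,152)):
    w=(abs(C[...,0]-x)<70)&(abs(C[...,1]-y)<70)
    for lo,hi in ((66,82),(98,114),(165,185),(195,215)):
        q=C[w&(C[...,2]>lo)&(C[...,2]<hi)]
        if len(q)>60: print(nm,len(q),np.median(q,0).round(1))
E
```

```text
17.675 [632.8 150.9 446.6] [ 3.1415e+00  1.0000e-04 -0.0000e+00]
2831 [282. 207.] [634.1 149.8 173.9] bbox mid [632.7 149.8] [44.6 44.5]
17.725 [632.8 150.9 446.7] [ 3.1415  0.     -0.    ]
514 [17. 16.] [780.3 384.1  74.3] bbox mid [778.1 386.1] [32.9 16.1]
7960 [282. 166.] [651.8 148.8  73.9] bbox mid [632.4 149.8] [129.  128.7]
1975 [438. 161.] [650.7  -2.8  71.3] bbox mid [645.6  -7.2] [ 46.  105.8]
R 1359 [649.3 -98.8 105.7]
R 309 [ 659.1 -105.7  205.7]
L 575 [606.  116.2  74.4]
L 84 [625.5 141.2 174.4]
```

View pics/s4.png

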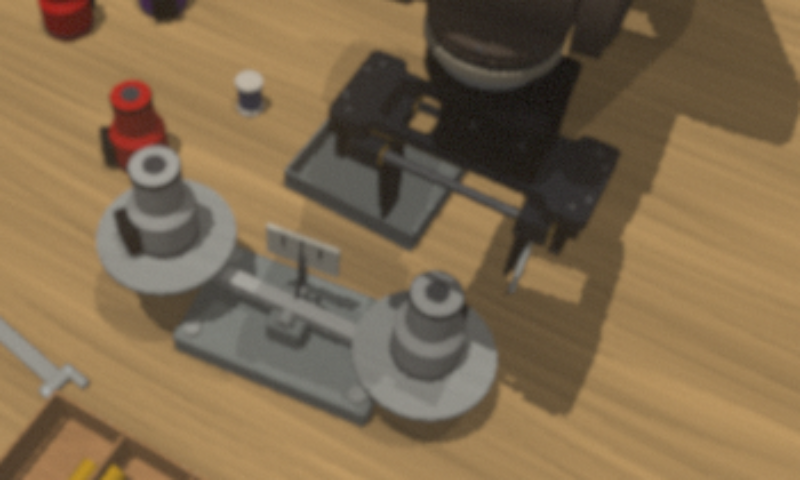

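The left pan is down (74, unit at crop (430,325)) and the right is up (106, unit at (160,200)), both upright. The left unit is the heavier, so I'll grip it again and lift it slowly so the right pan sinks gently.

Emit:
carry_out([
  [0, 0.001, 0.04, 0, 1],
  [0, 0.001, 0.08, 0, 1],
  [0, 0.001, 0.11, 0, 1],
  [0, 0.001, 0.12, 0, 1],
  [0, 0.001, 0.12, 0, 1],
  [0, 0.001, 0.12, 0, 0.6],
  [0, 0.001, 0.12, 0, 0],
  [0, 0.001, 0.12, 0, 0],
  [0, 0.001, 0.12, 0, 0],
  [0, 0.001, 0.12, 0, 0],
  [0, 0.001, 0.12, 0, 0],
  [0, 0.001, 0.117, 0, 0],
  [0, 0.001, 0.113, 0, 0],
  [0, 0.001, 0.109, 0, 0],
  [0, 0.001, 0.105, 0, 0],
  [0, 0.001, 0.101, 0, 0],
  [0, 0.001, 0.097, 0, 0],
  [0, 0.001, 0.092, 0, 0],
  [0, 0.001, 0.087, 0, 0],
  [0, 0.001, 0.08, 0, 0],
])

```text
t: 20.38
eef_pos: [632.8, 149.9, 366.7]
tcp_rot: [3.141, 0.001, -0.0]
ft_force: [0.7, 0.3, -5.5]
opening: 0.458
grip_force: 30.0
```

Emit:
carry_out([
  [0, 0, -0.03, 0, 0],
  [0, 0, -0.065, 0, 0],
  [-0.015, 0.011, -0.075, 0, 0],
  [-0.045, 0.033, -0.075, 0, 0],
  [-0.08, 0.058, -0.075, 0, 0],
  [-0.115, 0.083, -0.075, 0, 0],
  [-0.15, 0.108, -0.075, 0, 0],
  [-0.18, 0.13, -0.075, 0, 0],
  [-0.2, 0.145, -0.075, 0, 0],
  [-0.208, 0.15, -0.065, 0, 0],
  [-0.208, 0.15, -0.03, 0, 0],
  [-0.208, 0.15, 0.01, 0, 0],
  [-0.208, 0.15, 0.05, 0, 0],
  [-0.208, 0.15, 0.08, 0, 0],
  [-0.208, 0.15, 0.095, 0, 0],
  [-0.208, 0.15, 0.1, 0, 0],
  [-0.208, 0.15, 0.1, 0, 0],
  [-0.208, 0.15, 0.1, 0, 0],
])

```text
t: 22.62
eef_pos: [424.8, -0.1, 267.2]
tcp_rot: [3.141, -0.001, -0.0]
ft_force: [0.8, 0.0, -4.5]
opening: 0.458
grip_force: 30.0
```

Emit:
carry_out([
  [0, 0, 0.003, 0, 0],
  [0, 0, 0.006, 0, 0],
  [0, 0, 0.008, 0, 0],
  [0, 0, 0.01, 0, 0],
  [0, 0, 0.01, 0, 0],
])

```text
t: 23.25
eef_pos: [424.8, -0.1, 256.5]
tcp_rot: [3.142, 0.0, -0.0]
ft_force: [-0.0, 0.4, -5.1]
opening: 0.455
grip_force: 30.0
```

Still hanging, so I'll lower it a little at a time.

Emit:
carry_out([
  [0, 0, 0.001, 0, 0],
  [0, 0, 0.0015, 0, 0],
  [0, 0, 0.0015, 0, 0],
])

```text
t: 23.62
eef_pos: [424.7, 0.1, 256.2]
tcp_rot: [3.141, -0.001, 0.0]
ft_force: [-4.0, 3.7, 16.2]
opening: 0.456
grip_force: 30.0
```

Contact. I'll release and withdraw.

Emit:
carry_out([
  [0, 0, 0, 0, 0.3],
  [0, 0, 0, 0, 0.6],
  [0, 0, 0, 0, 1],
  [0, 0, 0, 0, 1],
  [0, 0, 0, 0, 1],
  [0, 0, -0.02, 0, 1],
  [0, 0, -0.06, 0, 1],
  [0, 0, -0.11, 0, 1],
  [0, 0, -0.16, 0, 1],
  [0, 0, -0.18, 0, 1],
  [0, 0, -0.18, 0, 1],
  [0, 0, -0.18, 0, 1],
])

```text
t: 25.12
eef_pos: [424.6, -0.1, 434.2]
tcp_rot: [-3.141, 0.002, -0.0]
ft_force: [-0.1, -0.5, 0.1]
opening: 1.0
grip_force: 0.0
```

```bash
python3 w.py 94 112; python3 - <<'E'
from h import *
p,d,K,T=shot('scene')
cv2.imwrite('pics/s5.png',cv2.resize(p[100:340,150:500],(800,540))[:,:,::-1])
p,d,K,T=shot('top'); C=cloud(d,K,T)
w=(abs(C[...,0]-661)<70)&(abs(C[...,1]+106)<70)
for lo,hi in ((66,82),(165,185)):
    q=C[w&(C[...,2]>lo)&(C[...,2]<hi)]; a=q.min(0);b=q.max(0); print(len(q),((a+b)/2).round(1))
E
```

```text
25.125 [ 4.246e+02 -1.000e-01  4.342e+02] [-3.1415e+00  1.6000e-03 -1.0000e-04]
618 [88.  4.] [571.7 147.5 105.1] bbox mid [571.6 148.4] [ 7.9 57.8]
1954 [281. 187.] [ 4.258e+02 -3.000e-01  1.035e+02] bbox mid [ 4.245e+02 -2.000e-01] [45.1 44.9]
1276 [ 660.4 -106.5   74.4]
282 [ 660.2 -104.2  172.5]
```

View pics/s5.png

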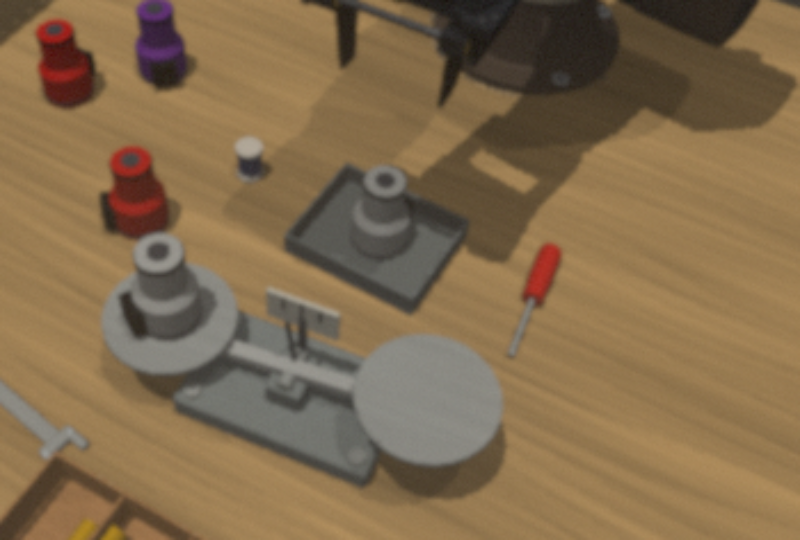

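The heavier unit stands in the tray (crop (382,210)) and the lighter one on the lowered right pan (165,290). The spool and screwdriver are where they were.

```bash
python3 -c "
from cell import env
print(env.job_done())"
```

```text
the job is handed in; nothing more can be done
None
```

I handed the job in at about 25 s: the balance tipped to the left unit (the heavier), which now stands upright in the tray, and the lighter one stands upright on the right pan; no verdict was shown.

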